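# Set four carvings on their display stands

### The arm

A 7-joint arm with a two-finger parallel gripper is mounted at the origin on the work surface. World frame = base frame: x ahead of the robot, y to its left, z up, the work surface at z = 0. Lengths are in mm, angles in rad, forces in N, time in s.
With the tool pointing down it reaches from about 425 to 950 mm from the base axis. Payload 16.7 kg.
Tool frame: the origin (TCP) lies between the finger pads; the fingertips stand 11 mm ahead of it and the grasp point (between the pads) lies 8 mm behind it; z points along the fingers, y is the line along which they close (so a half turn about z gives the same grasp; the last joint's range is limited). The gripper opens to 94 mm and grips with 3 to 60 N. Pads are 16 mm wide; open, the fingers measure 119 mm over their backs; the gripper's body (75 mm by 177 mm) begins 78 mm behind the grasp point.
Start: joints at [1.063, 0.426, 0.074, 1.606, -0.034, 1.111, -0.067], TCP at [236.362, -632.225, 216.467] pointing down, gripper open.
Joint ranges: [-2.85, 2.85], [-0.5, 2.14], [-1.23, 1.37], [0.21, 2.46], [-1.02, 4.16], [0.16, 2.05], [-2.73, 2.73]. Speed limits (rad/s): [1.89, 1.89, 2.39, 2.39, 3.01, 3.01, 3.01].

### API

Orientations are given as a rotation vector (axis times angle).
In Python, from bench import env gives the robot as it stands. The module is installed in compiled form; this text tells all that it offers.
- The arm moves only by the tool play_rows, never from a script. Its arguments are lists of equal length, an entry for each row: "gripper": the finger opening in cm, from 0 to 9.4; "dp": the shift along the tool's x, y, z in cm, a list of three; "yaw": the turn about the tool's z in rad. In form: {"gripper": [gripper, ...], "dp": [[dx, dy, dz], ...], "yaw": [yaw, ...]}. A call has 1 to 20 rows; each row is the pose to reach, as a shift and turn from the pose commanded when the call began, along the tool's axes at that moment; what a row does not reach only later rows make up. A row lasts 1/12 s, in which the tool goes at most 41.7 mm and 7.16 degrees, less where a joint would pass 70% of its speed; a pose out of reach is approached as far as the arm can. A call with a gripper value outside its range is refused whole. The fingers move at their own pace and stop on an object; the grip force is fixed at half the most. Time passes only in rows, so rows that repeat a pose let the fingers close. It gives the time, the measured TCP pose, the force, the opening and the grip force at its end, in the units of the state.
- env.get_obs(): the state, without advancing time (a new reading comes with each control period).
- env.camera(name): name is "scene" or "top"; returns (picture, depth): 420x560x3 uint8, red, green, blue; 420x560 float32, mm along the optical axis (not along the pixel's ray), 0 where there is no reading.
- env.camera_info(name): a dict with "fovy" (degrees; the focal length in pixels is half the picture's height over the tangent of half this angle, whatever the lens; pixels are square), "cx", "cy" (the principal point, pixels), "rvec" (rotation vector, rad) and "tvec" (3), from world to camera coordinates, as OpenCV has them. Camera axes: x right, y down, z forward; pixel columns grow to the right and rows downward; lengths in mm; the calibration is good to about 2 mm. A picture is of the moment at which its call begins. camera_info takes no time and is no camera call.
- env.sign_off(): hands the job in; it is judged then, once.
The state is a dict: "clock": time; "joint_positions": joint angles; "joint_velocities": joint speeds; "effort": joint torques, N m; "position": TCP position; "tcp_rot": TCP orientation; "ft_force": force on the tool from outside, world axes, zero at the start; "wrist_torque": the same for the moment, N m; "grip_width": finger opening in mm; "grasp_force": force on a finger pad.
Only numpy, scipy, OpenCV 4.12 (cv2) and the standard library are available. Lean on these libraries where they do the work, as an engineer would, in place of code of your own. Each camera call takes 0.05 s, during which the arm holds its last target. There are 200 camera calls.

### The job

Put the four pale wooden carvings (the gourd, the little drum, the square seal and the carp) out for display, each upright on the dark wooden stand whose grey felt pad has the shape and size of its foot. Centre each carving on its felt, turn the carp and the seal so that their feet line up with the outline (either way round will do), and leave all four standing there; don't knock over the white teacup or push it aside.

Things in the scene. Friction and masses are not known exactly. Their poses are not given: they have to be found in the camera images.
- gourd_center (a point): Loose pale-wood carving of a two-lobed bottle gourd, standing on its round foot (48 mm across). 84 mm tall plus a thin bent stem; lower lobe 58 mm across at its widest, 26 mm above the foot; waist 26 mm across at 54 mm; upper lobe 36 mm across at 65 mm. About 60 g. Point: on its axis, half-way up (42 mm above the foot); z up.
- drum_center (a point): Loose pale-wood carving of a little drum with dark studs, standing on end: the smaller of the two round carvings. 46 mm tall, 26 mm across at its ends (foot), 32 mm across at mid-height. About 30 g. Point: on its axis, half-way up (23 mm above the foot); z up.
- seal_center (a point): Loose pale-wood seal: a square block 38 x 38 mm and 40 mm high with a small rounded beast carved on top (62 mm in all). About 60 g. Point: on its axis, half-way up (31 mm above the foot); x and y square to the block's sides, z up.
- carp_center (a point): Loose pale-wood carp lying on a flat oblong base 90 x 34 mm and 12 mm thick; the fish's body is 34 mm wide at its middle, 40 mm high from the foot. About 60 g. Point: at the middle of the base's length and width, 20 mm above the foot; x along its length (the head is towards -x), z up.
- pad_gourd (a point): Centre of the large round felt pad (48 mm across). Fixed, does not move. Stand: dark wood plinth 110 x 80 mm, 16 mm high, flat on top (the felt is flush, not a recess). This point is the pad's centre on the stand's top, 16 mm above the table; x runs along the stand's long side, z up.
- pad_drum (a point): Centre of the small round felt pad (26 mm across). Fixed, does not move. Stand: dark wood plinth 110 x 80 mm, 16 mm high, flat on top (the felt is flush, not a recess). This point is the pad's centre on the stand's top, 16 mm above the table; x runs along the stand's long side, z up.
- pad_seal (a point): Centre of the square felt pad (38 x 38 mm), its sides parallel to the stand's. Fixed, does not move. Stand: dark wood plinth 110 x 80 mm, 16 mm high, flat on top (the felt is flush, not a recess). This point is the pad's centre on the stand's top, 16 mm above the table; x runs along the stand's long side, z up.
- pad_carp (a point): Centre of the oblong felt pad (90 x 34 mm), long along x. Fixed, does not move. Stand: dark wood plinth 110 x 80 mm, 16 mm high, flat on top (the felt is flush, not a recess). This point is the pad's centre on the stand's top, 16 mm above the table; x runs along the stand's long side, z up.
- teacup_center (a point): Loose white porcelain teacup, open, 62 mm across the rim, 52 mm tall, standing among the carvings; not part of the job. Point: on its axis, 26 mm above the table.
Things that resemble listed ones, but are neither listed nor needed, are in the scene too. Leave any blue look-alike of the part that bears drum_center alone.

How it is judged (in metres and radians):
At the end, for the whole second after the job is handed in: Each carving upright (0.12 rad) and at rest on the stand with its own pad, within 12 mm of the pad's centre, foot on the stand (height within 5 mm); carp and seal lined up with their pads within 0.25 rad (carp either way round, seal in any quarter turn) (horizontal distance between gourd_center and pad_gourd below 0.012 m and angle between each of gourd_center, drum_center, seal_center, carp_center's own z axis and vertical below 0.12 rad and z of gourd_center in the frame of pad_gourd between 0.037 and 0.047 m and linear speed of each of gourd, drum, seal, carp below 0.02 m/s and angular speed of each of gourd, drum, seal, carp below 0.2 rad/s and horizontal distance between drum_center and pad_drum below 0.012 m and z of drum_center in the frame of pad_drum between 0.018 and 0.028 m and horizontal distance between seal_center and pad_seal below 0.012 m and z of seal_center in the frame of pad_seal between 0.026 and 0.036 m and horizontal distance between carp_center and pad_carp below 0.012 m and z of carp_center in the frame of pad_carp between 0.015 and 0.025 m and angle between the x axis of carp_center and the x axis of pad_carp, either way round below 0.25 rad and (angle between the x axis of seal_center and the x axis of pad_seal, either way round below 0.25 rad or angle between the x axis of seal_center and the y axis of pad_seal, either way round below 0.25 rad)); the robot touches nothing.
It fails at once if the teacup is shifted by more than 30 mm or tipped over (distance of teacup_center from where it was at the start of the episode above 0.03 m or angle between teacup_center's own z axis and vertical above 0.6 rad).
It also fails if it takes over 136 s, if anything falls off the work surface, if the arm or the gripper's body presses on something with over 40 N, if the wrist force passes 120 N, or if a joint passes its speed limit or range.

## Working session

There is one attempt and no reset: what is moved stays moved. The work goes in short steps, Python scripts to look and compute and a tool call to move; the robot and the scene stay as the last step left them, time stands still between calls to the robot, and variables do not carry over. Pictures are saved under pics/ and viewed, at most 14 in all, crops included, and the job is handed in when it is done.

Besides the shell and the picture viewer there is one more tool, called after "Request:" as name(argument=value, ...) on one line, values as JSON. play_rows: Moves the arm, as the interface text tells. Its arguments: {"type":"object","properties":{"gripper":{"type":"array"},"dp":{"type":"array"},"yaw":{"type":"array"}},"required":["gripper","dp","yaw"]}

```bash
mkdir -p pics
cat > h.py <<'E'
import numpy as np, cv2
from scipy.spatial.transform import Rotation as R
from bench import env
def cam(n):
    im,d=env.camera(n); i=env.camera_info(n); np.savez('%s.npz'%n,im=im,d=d); return im,d
def ld(n):
    z=np.load('%s.npz'%n); return z['im'],z['d']
def save(im,name,box=None,s=1):
    if box: x0,y0,x1,y1=box; im=im[y0:y1,x0:x1]
    im=cv2.resize(im,None,fx=s,fy=s,interpolation=cv2.INTER_CUBIC)
    cv2.imwrite('pics/'+name+'.png',im[:,:,::-1])
def K(n):
    i=env.camera_info(n); f=210/np.tan(np.radians(i['fovy'])/2)
    return f,i['cx'],i['cy'],R.from_rotvec(np.ravel(i['rvec'])).as_matrix(),np.ravel(i['tvec'])
def pz(n,u,v,z):  # pixel -> world on plane z
    f,cx,cy,r,t=K(n); d=r.T@np.array([(u-cx)/f,(v-cy)/f,1]); o=-r.T@t
    return o+d*(z-o[2])/d[2]
def cloud(n,d):
    f,cx,cy,r,t=K(n); v,u=np.mgrid[:420,:560]; P=np.stack([(u-cx)/f*d,(v-cy)/f*d,d],-1)
    return (P-t)@r
def proj(n,p):
    f,cx,cy,r,t=K(n); q=r@np.array(p)+t; return q[0]/q[2]*f+cx,q[1]/q[2]*f+cy
E
python3 - <<'E'
from h import *
for n in('top','scene'):
    im,d=cam(n); save(im,n+'0',s=1.42); i=env.camera_info(n); print(i); f,cx,cy,r,t=K(n); print(-r.T@t)
o=env.get_obs(); print({k:np.round(v,3) for k,v in o.items()}); print(R.from_rotvec(o['tcp_rot']).as_matrix().round(3))
E
```

```text
{'fovy': 51.54545014755259, 'cx': 281.82734553692774, 'cy': 206.70919533439792, 'rvec': array([ 2.15715977, -2.12445881,  0.19738159]), 'tvec': array([ -31.45782515,  531.35986798, 1107.03464869])}
[ 338.95718296   -6.58096863 1180.64530509]
{'fovy': 55.828008635468876, 'cx': 290.19126460280023, 'cy': 208.4928555118358, 'rvec': array([ 1.41413175,  2.02868672, -0.92192616]), 'tvec': array([ 167.79007686, -262.21858186, 1356.55564924])}
[1193.78612395  236.49739661  675.35101668]
{'clock': np.float64(0.1), 'joint_positions': array([ 1.063,  0.427,  0.074,  1.606, -0.034,  1.111, -0.067]), 'joint_velocities': array([-0.   , -0.001,  0.001, -0.003,  0.001, -0.001, -0.   ]), 'effort': array([ 1.0000e-02, -9.3745e+01,  3.6790e+00, -4.5503e+01, -4.8000e-02,
        1.7000e-02,  0.0000e+00]), 'position': array([ 236.261, -631.92 ,  215.85 ]), 'tcp_rot': array([-3.09 , -0.559,  0.   ]), 'ft_force': array([-0.25 , -0.027, -0.882]), 'wrist_torque': array([ 0.007, -0.025, -0.001]), 'grasp_force': np.float64(0.0), 'grip_width': np.float64(94.209)}
[[ 0.937  0.35  -0.   ]
 [ 0.35  -0.937  0.001]
 [-0.    -0.001 -1.   ]]
```

View pics/top0.png

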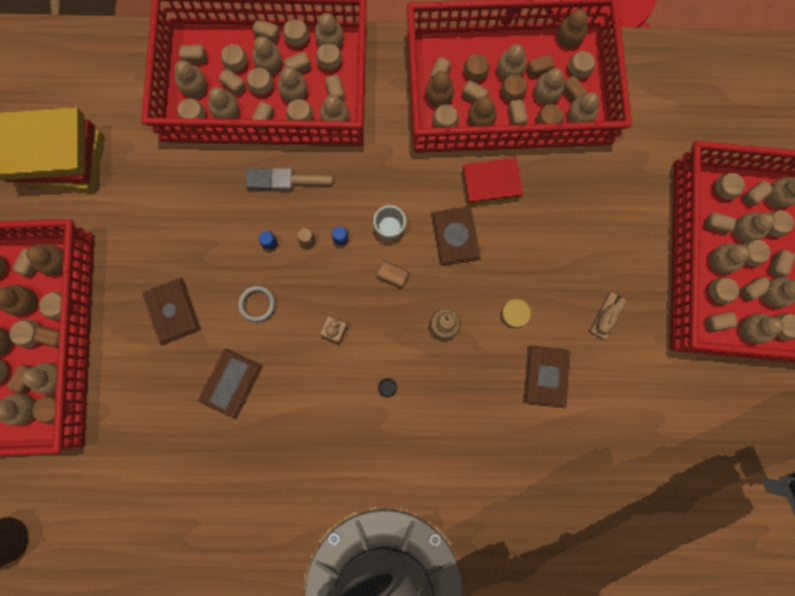

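View pics/scene0.png

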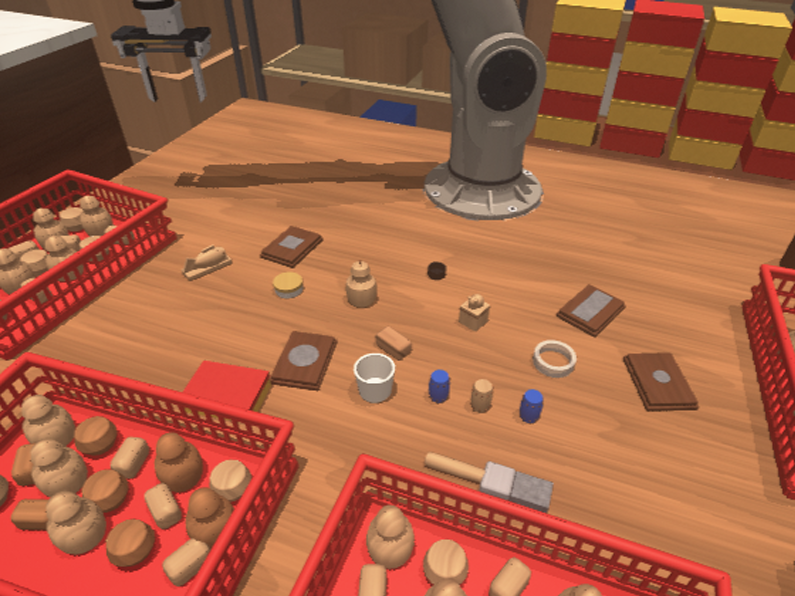

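Run:
```python
from h import *
im,d=ld('top'); save(im,'crop1',(95,140,275,300),3.7); save(im,'crop2',(255,140,455,300),3.7)
P=cloud('top',d); hgt=P[...,2]; m=((hgt>8)&(d>0)).astype(np.uint8)
m[:115]=0; m[:, :80]=0; m[:,460:]=0; m[305:]=0
n,l,s,c=cv2.connectedComponentsWithStats(m)
for k in range(1,n):
    if s[k,4]<30: continue
    q=l==k; pts=P[q]; r=cv2.minAreaRect(pts[:,:2].astype(np.float32))
    top=pts[pts[:,2]>pts[:,2].max()-8]
    print(c[k].round(1)*1.42,s[k,4],'rect',np.round(r[0],1),np.round(r[1],1),round(r[2],1),'z',np.percentile(pts[:,2],[5,50,98]).round(0))
```

```text
[491.036 181.476] 1051 rect [ 763.2 -199.8] [ 77.6 107.8] 7.2 z [20. 34. 38.]
[281.018 178.068] 666 rect [764.4 200. ] [ 42.5 168.4] 0.6 z [11. 17. 23.]
[388.512 219.248] 266 rect [670.7   1. ] [59.6 59.6] 75.8 z [12. 42. 55.]
[454.968 234.442] 1005 rect [ 656.3 -128.5] [109.5  78.6] 11.0 z [11. 16. 20.]
[338.812 234.868] 124 rect [645.6  95.9] [29.  27.9] 62.6 z [17. 44. 50.]
[304.874 236.998] 129 rect [641.  160.2] [28.5 29.6] 41.0 z [14. 42. 49.]
[266.96  239.554] 134 rect [635.1 232.4] [28.6 29.2] 49.0 z [13. 43. 49.]
[391.352 273.208] 265 rect [576.2  -6.3] [57.5 34.7] 66.1 z [18. 25. 29.]
[169.122 310.128] 1103 rect [498.5 413.8] [109.   78.3] 22.3 z [11. 15. 20.]
[255.6  303.17] 240 rect [514.2 249.9] [66.7 65.8] 28.7 z [11. 19. 23.]
[607.334 315.098] 407 rect [ 503.8 -422. ] [33.8 90.6] 60.5 z [ 9. 29. 43.]
[515.176 312.258] 315 rect [ 503.8 -243. ] [51.8 52.8] 28.1 z [17. 21. 26.]
[443.892 323.618] 361 rect [ 478.  -105.8] [54.5 54.4] 45.5 z [29. 48. 87.]
[332.848 328.872] 231 rect [465.8 101.7] [37.7 38.7] 68.2 z [22. 41. 63.]
[546.842 375.874] 1122 rect [ 385.5 -301.8] [ 80.4 108.9] 83.6 z [11. 16. 20.]
[228.478 382.548] 1164 rect [363.8 293.6] [ 79.5 109.3] 66.1 z [10. 15. 20.]
[386.382 386.666] 46 rect [ 3.597e+02 -2.000e-01] [34.1 31.8] 1.0 z [12. 17. 21.]
```

Run:
```python
from h import *
im,d=ld('top')
# felt: grey bright low saturation at z~16
P=cloud('top',d); hsv=cv2.cvtColor(im,cv2.COLOR_RGB2HSV)
for nm,(u,v) in dict(drum=(171,311),gourd=(456,235),seal=(547,376),carp=(230,383)).items():
    u,v=u/1.42,v/1.42
    w=np.zeros(d.shape,np.uint8); w[int(v)-26:int(v)+26,int(u)-26:int(u)+26]=1
    m=((hsv[...,1]<70)&(hsv[...,2]>70)&(w>0)).astype(np.uint8)
    n,l,s,c=cv2.connectedComponentsWithStats(m); k=1+np.argmax(s[1:,4])
    vv,uu=np.where(l==k); X=np.array([pz('top',a,b,16)[:2] for a,b in zip(uu,vv)],np.float32)
    r=cv2.minAreaRect(X); print(nm,'mean',X.mean(0).round(1),'rect',np.round(r,1) if 0 else r,s[k,4])
```

```text
drum mean [498.3 414.1] rect ((498.60418701171875, 414.6027526855469), (21.709823608398438, 24.5128116607666), 0.9419453740119934) 74
gourd mean [ 656.9 -130.3] rect ((656.995361328125, -130.51611328125), (42.7945442199707, 44.61342239379883), 1.0405197143554688) 223
seal mean [ 385.1 -303.5] rect ((385.09686279296875, -303.5202331542969), (38.027286529541016, 37.8653564453125), 84.53807830810547) 207
carp mean [363.2 293.6] rect ((363.87451171875, 293.8417053222656), (34.63090515136719, 89.68907928466797), 66.13156127929688) 455
```

```bash
cat > go.py <<'E'
# args: x,y,z,closing_angle_deg (mod 180) ... -> shift (cm) & yaw from current pose
import sys
from h import *
o=env.get_obs(); M=R.from_rotvec(o['tcp_rot']).as_matrix(); p=np.array(o['position'])
print('t',o['clock'].round(1),'pos',p.round(1),'yaxis',np.degrees(np.arctan2(M[1,1],M[0,1])).round(1),'q7',o['joint_positions'].round(2),'grip',o['grip_width'].round(1),'F',o['grasp_force'].round(1),o['ft_force'].round(1),'down',M[:,2].round(3))
cur=np.degrees(np.arctan2(M[1,1],M[0,1]))
for a in sys.argv[1:]:
    x,y,z,c=map(float,a.split(','))
    rad=np.degrees(np.arctan2(y,x)); c=rad+(c-rad+90)%180-90
    dy=(c-cur+180)%360-180
    print(a,'dp',(M.T@(np.array([x,y,z])-p)/10).round(2),'yaw',round(-np.radians(dy),3),'final y ang',round(c,1))
E
python3 go.py 503.8,-422,120,60.5 503.8,-422,16,60.5
```

```text
Traceback (most recent call last):
  File "go.py", line 5, in <module>
    print('t',o['clock'].round(1),'pos',p.round(1),'yaxis',np.degrees(np.arctan2(M[1,1],M[0,1])).round(1),'q7',o['joint_positions'].round(2),'grip',o['grip_width'].round(1),'F',o['grasp_force'].round(1),o['ft_force'].round(1),'down',M[:,2].round(3))
              ^^^^^^^^^^^^^^^^
AttributeError: 'float' object has no attribute 'round'
```

```bash
sed -i "s/o\['\(clock\|grip_width\|grasp_force\)'\].round(1)/round(float(o['\1']),1)/g" go.py
python3 go.py 503.8,-422,120,60.5 503.8,-422,16,60.5
```

```text
t 0.1 pos [ 236.3 -631.9  215.8] yaxis -69.5 q7 [ 1.06  0.43  0.07  1.61 -0.03  1.11 -0.07] grip 94.2 F 0.0 [-0.3 -0.  -0.9] down [-0.     0.001 -1.   ]
503.8,-422,120,60.5 dp [ 32.41 -10.28   9.59] yaw 0.873 final y ang -119.5
503.8,-422,16,60.5 dp [ 32.41 -10.27  19.99] yaw 0.873 final y ang -119.5
```

Request:
play_rows(gripper=[9.4, 9.4, 9.4, 9.4, 9.4, 9.4, 9.4, 9.4, 9.4, 9.4, 9.4, 9.4, 9.4, 9.4, 9.4, 9.4], dp=[[32.41, -10.28, 0], [32.41, -10.28, 0], [32.41, -10.28, 0], [32.41, -10.28, 0], [32.41, -10.28, 0], [32.41, -10.28, 0], [32.41, -10.28, 0], [32.41, -10.28, 0], [32.41, -10.28, 0], [32.41, -10.28, 4], [32.41, -10.28, 8], [32.41, -10.28, 9.6], [32.41, -10.28, 9.6], [32.41, -10.28, 9.6], [32.41, -10.28, 9.6], [32.41, -10.28, 9.6]], yaw=[0.1, 0.2, 0.3, 0.4, 0.5, 0.6, 0.7, 0.8, 0.873, 0.873, 0.873, 0.873, 0.873, 0.873, 0.873, 0.873])

```text
clock: 1.43
position: [504.7, -423.2, 122.4]
tcp_rot: [3.037, -0.801, 0.004]
ft_force: [-0.4, -0.5, -0.2]
grip_width: 94.2
grasp_force: 0.0
```

```bash
python3 go.py 503.8,-422,16,60.5
python3 - <<'E'
from h import *
im,d=cam('scene'); save(im,'s1',(60,0,360,225),2.6)
E
```

```text
t 1.4 pos [ 504.7 -423.2  122.4] yaxis -119.5 q7 [ 0.51  0.49  0.12  1.73 -0.07  0.92 -1.42] grip 94.2 F 0.0 [-0.4 -0.5 -0.2] down [ 0.002 -0.001 -1.   ]
503.8,-422,16,60.5 dp [-0.17 -0.06 10.64] yaw -0.001 final y ang -119.5
```

View pics/s1.png

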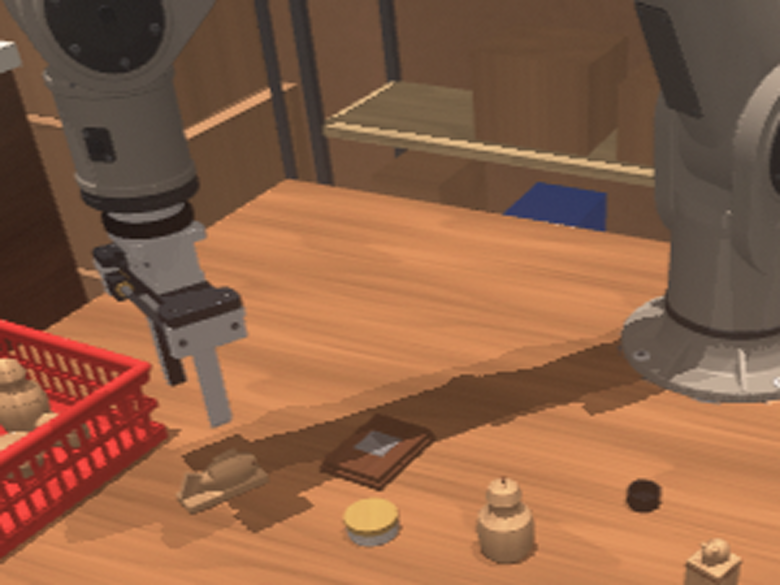

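The gripper sits above the carp (crop px 222,482), its fingers across the fish's width, clear of the basket. Descending and gripping.

Request:
play_rows(gripper=[9.4, 9.4, 9.4, 9.4, 9.4, 9.4, 9.4, 2, 2, 2, 2, 2, 2, 2, 2, 2, 2, 2], dp=[[0, 0, 2.5], [0, 0, 5], [0, 0, 7.5], [0, 0, 9.5], [0, 0, 10.4], [0, 0, 10.4], [0, 0, 10.4], [0, 0, 10.4], [0, 0, 10.4], [0, 0, 10.4], [0, 0, 10.4], [0, 0, 10.4], [0, 0, 10.4], [0, 0, 10.4], [0, 0, 9], [0, 0, 6], [0, 0, 2], [0, 0, -2]], yaw=[0, 0, 0, 0, 0, 0, 0, 0, 0, 0, 0, 0, 0, 0, 0, 0, 0, 0])

```text
clock: 2.98
position: [503.3, -422.1, 142.3]
tcp_rot: [-3.037, 0.801, 0.002]
ft_force: [1.4, -0.6, 0.4]
grip_width: 24.3
grasp_force: 0.0
```

```bash
python3 go.py 560,-60,150,66.1 363.5,293.6,120,66.1
python3 - <<'E'
from h import *
im,d=cam('scene'); save(im,'s2',(90,90,250,210),3)
E
```

```text
t 3.0 pos [ 503.3 -422.1  142.3] yaxis -119.5 q7 [ 0.5   0.47  0.13  1.72 -0.07  0.96 -1.43] grip 24.3 F 0.0 [ 1.4 -0.6  0.4] down [-0.001  0.001 -1.   ]
560,-60,150,66.1 dp [-12.92 -34.3   -0.75] yaw 3.043 final y ang 66.1
363.5,293.6,120,66.1 dp [-47.44 -55.38   2.3 ] yaw 3.043 final y ang 66.1
```

View pics/s2.png

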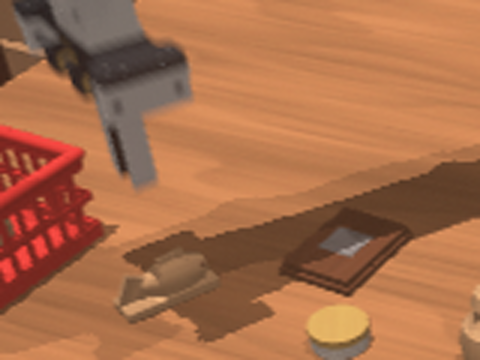

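The carp still stands on its base at crop px (170,285): the fingers had not closed in time. I'll check its pose and grip again with more closing time.

```bash
cat > fixgo.py <<'E'
s=open('go.py').read()
s=s.replace("    dy=(c-cur+180)%360-180\n","""    r0=np.degrees(np.arctan2(p[1],p[0])); rel0=(cur-r0+180)%360-180
    dy=(rad-r0)+(c-rad)-rel0\n""")
open('go.py','w').write(s)
E
python3 fixgo.py
cat > blob.py <<'E'
# blob.py x y zmin : rect of points above zmin within 75 mm
import sys
from h import *
x,y,z=map(float,sys.argv[1:4]); zM=float(sys.argv[4]) if len(sys.argv)>4 else 100
im,d=cam('top'); P=cloud('top',d)
m=((np.hypot(P[...,0]-x,P[...,1]-y)<75)&(P[...,2]>z)&(P[...,2]<zM)&(d>0)).astype(np.uint8)
n,l,s,c=cv2.connectedComponentsWithStats(m)
for k in range(1,n):
    if s[k,4]>20:
        q=P[l==k]; r=cv2.minAreaRect(q[:,:2].astype(np.float32)); print(np.round(r[0],1),np.round(r[1],1),round(r[2],1),'n',s[k,4],'mean',q.mean(0).round(1),'zmax',q[:,2].max().round(0))
E
python3 blob.py 503 -422 8 60; python3 go.py 503.8,-422,16,60.5
```

```text
[ 503.2 -422.1] [34.  89.9] 60.9 n 408 mean [ 500.3 -417.1   25.5] zmax 50.0
t 3.1 pos [ 506.5 -424.8  148.4] yaxis -119.6 q7 [ 0.5   0.46  0.13  1.71 -0.07  0.96 -1.43] grip 20.5 F 0.0 [ 0.4 -0.5 -0.1] down [ 0.008 -0.005 -1.   ]
503.8,-422,16,60.5 dp [-0.5  -0.12 13.23] yaw -0.001 final y ang -119.5
```

Request:
play_rows(gripper=[7, 7, 7, 7, 7, 7, 7, 7, 7, 7, 7, 7, 7, 7, 7, 7, 7], dp=[[0, 0, 0], [0, 0, 0], [0, 0, 0], [0, 0, 0], [0, 0, 0], [0, 0, 1], [0, 0, 3], [0, 0, 5], [0, 0, 7], [0, 0, 9], [0, 0, 10.5], [0, 0, 11.5], [0, 0, 12.2], [0, 0, 12.4], [0, 0, 12.4], [0, 0, 12.4], [0, 0, 12.4]], yaw=[0, 0, 0, 0, 0, 0, 0, 0, 0, 0, 0, 0, 0, 0, 0, 0, 0])

```text
clock: 4.5
position: [504.4, -422.8, 17.3]
tcp_rot: [3.038, -0.8, 0.002]
ft_force: [-0.7, 0.0, -0.4]
grip_width: 70.0
grasp_force: 0.0
```

Request:
play_rows(gripper=[2, 2, 2, 2, 2, 2, 2, 2, 2, 2, 2, 2], dp=[[0, 0, 0], [0, 0, 0], [0, 0, 0], [0, 0, 0], [0, 0, 0], [0, 0, 0], [0, 0, 0], [0, 0, 0], [0, 0, 0], [0, 0, 0], [0, 0, 0], [0, 0, 0]], yaw=[0, 0, 0, 0, 0, 0, 0, 0, 0, 0, 0, 0])

```text
clock: 5.5
position: [503.9, -422.4, 16.5]
tcp_rot: [-3.038, 0.801, 0.0]
ft_force: [0.1, 0.1, 1.9]
grip_width: 33.3
grasp_force: 30.0
```

```bash
python3 go.py 503.8,-422,116,60.9 540,-40,160,66.1 363.5,293.6,120,66.1
```

```text
t 5.5 pos [ 503.9 -422.4   16.5] yaxis -119.5 q7 [ 0.52  0.62  0.11  1.79 -0.09  0.74 -1.41] grip 33.3 F 30.0 [0.1 0.1 1.9] down [ 0.  0. -1.]
503.8,-422,116,60.9 dp [-0.03 -0.03 -9.95] yaw -0.007 final y ang -119.1
540,-40,160,66.1 dp [-15.71 -35.05 -14.35] yaw -3.24 final y ang 66.1
363.5,293.6,120,66.1 dp [-47.51 -55.38 -10.34] yaw -3.24 final y ang 66.1
```

Request:
play_rows(gripper=[2, 2, 2, 2, 2, 2, 2, 2, 2, 2, 2, 2, 2, 2, 2, 2, 2, 2, 2, 2], dp=[[0, 0, -1], [0, 0, -3.5], [0, 0, -7], [0, 0, -10.5], [0, 0, -14], [-1, -2.3, -14.5], [-2.1, -4.7, -14.5], [-3.1, -7, -14.5], [-4.2, -9.3, -14.5], [-5.2, -11.7, -14.5], [-6.3, -14, -14.5], [-7.3, -16.4, -14.5], [-8.4, -18.7, -14.5], [-9.4, -21, -14.5], [-10.5, -23.4, -14.5], [-11.5, -25.7, -14.5], [-12.6, -28, -14.5], [-13.6, -30.4, -14.5], [-14.7, -32.7, -14.5], [-15.7, -35, -14.5]], yaw=[0, 0, 0, -0.05, -0.15, -0.25, -0.35, -0.45, -0.55, -0.65, -0.75, -0.85, -0.95, -1.05, -1.15, -1.25, -1.35, -1.45, -1.55, -1.65])

```text
clock: 7.17
position: [539.7, -39.4, 162.3]
tcp_rot: [2.645, 1.694, 0.0]
ft_force: [0.1, -1.4, 0.8]
grip_width: 33.5
grasp_force: 30.0
```

```bash
python3 go.py 540,-40,160,66.1 363.5,293.6,120,66.1
```

```text
t 7.2 pos [539.7 -39.4 162.3] yaxis -24.7 q7 [ 0.24  0.29 -0.34  1.94  0.12  0.93 -0.59] grip 33.5 F 30.0 [ 0.1 -1.4  0.8] down [ 0.001 -0.001 -1.   ]
540,-40,160,66.1 dp [-0.04  0.05  0.23] yaw -1.585 final y ang 66.1
363.5,293.6,120,66.1 dp [ 22.89 -29.93   4.2 ] yaw -1.585 final y ang 66.1
```

Request:
play_rows(gripper=[2, 2, 2, 2, 2, 2, 2, 2, 2, 2, 2, 2, 2, 2, 2, 2, 2, 2, 2, 2], dp=[[1.5, -2, 0], [3.1, -4, 0], [4.6, -6, 0], [6.1, -8, 0], [7.6, -10, 0], [9.2, -12, 0], [10.7, -14, 0], [12.2, -16, 0], [13.7, -18, 0], [15.3, -20, 0], [16.8, -22, 0], [18.3, -24, 0], [19.8, -26, 0], [21.4, -28, 0], [22.9, -29.9, 1], [22.9, -29.9, 2], [22.9, -29.9, 4], [22.9, -29.9, 4], [22.9, -29.9, 4], [22.9, -29.9, 4]], yaw=[-0.1, -0.2, -0.3, -0.4, -0.5, -0.6, -0.7, -0.8, -0.9, -1.0, -1.1, -1.2, -1.3, -1.4, -1.5, -1.585, -1.585, -1.585, -1.585, -1.585])

```text
clock: 8.83
position: [365.9, 293.4, 122.4]
tcp_rot: [0.659, 3.071, 0.0]
ft_force: [-0.0, -0.8, -0.8]
grip_width: 33.2
grasp_force: 30.0
```

```bash
python3 go.py 363.5,293.6,33,66.1
python3 - <<'E'
from h import *
im,d=cam('scene'); save(im,'s3',(350,90,530,225),3)
E
```

```text
t 8.8 pos [365.9 293.4 122.4] yaxis 65.8 q7 [-0.11  0.3  -0.8   2.11  0.29  0.84  0.06] grip 33.2 F 30.0 [-0.  -0.8 -0.8] down [ 0.001  0.    -1.   ]
363.5,293.6,33,66.1 dp [ 0.23 -0.08  8.94] yaw -0.006 final y ang 66.1
```

View pics/s3.png

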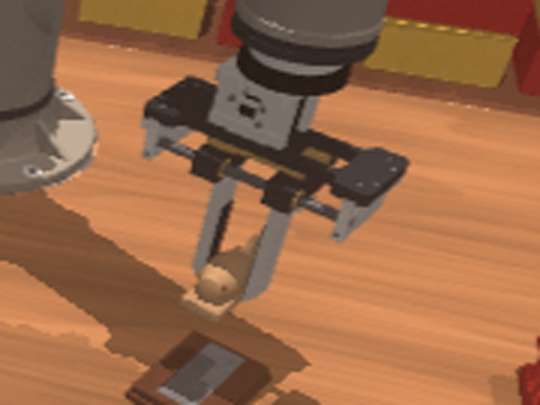

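The carp (crop px 220,285) is level in the fingers above its oblong felt (205,370), lined up with it. Lowering.

Request:
play_rows(gripper=[2, 2, 2, 2, 2, 2, 2, 2, 2, 2], dp=[[0.1, 0, 1.5], [0.1, 0, 3], [0.1, 0, 4.5], [0.1, 0, 6], [0.1, 0, 7], [0.1, 0, 7.8], [0.1, 0, 8.3], [0.1, 0, 8.5], [0.1, 0, 8.5], [0.1, 0, 8.5]], yaw=[0, 0, 0, 0, 0, 0, 0, 0, 0, 0])

```text
clock: 9.72
position: [364.8, 294.0, 37.0]
tcp_rot: [0.658, 3.072, 0.001]
ft_force: [-0.1, -0.6, -0.1]
grip_width: 33.5
grasp_force: 30.0
```

```bash
python3 go.py 363.5,293.6,32.5,66.1
```

```text
t 9.7 pos [364.8 294.   37. ] yaxis 65.8 q7 [-0.22  0.44 -0.7   2.17  0.46  0.68 -0.09] grip 33.5 F 30.0 [-0.1 -0.6 -0.1] down [ 0.001  0.    -1.   ]
363.5,293.6,32.5,66.1 dp [ 0.11 -0.09  0.45] yaw -0.005 final y ang 66.1
```

Request:
play_rows(gripper=[2, 2, 2, 2, 5.5, 5.5, 5.5, 5.5, 5.5, 5.5, 5.5, 5.5, 5.5, 5.5, 5.5, 5.5], dp=[[0.1, 0, 0.2], [0.1, 0, 0.4], [0.1, 0, 0.4], [0.1, 0, 0.4], [0.1, 0, 0.4], [0.1, 0, 0.4], [0.1, 0, 0.4], [0.1, 0, 0.4], [0.1, 0, 0.4], [0.1, 0, 0], [0.1, 0, -2], [0.1, 0, -5], [0.1, 0, -8], [0.1, 0, -11], [0.1, 0, -14], [0.1, 0, -14]], yaw=[0, 0, 0, 0, 0, 0, 0, 0, 0, 0, 0, 0, 0, 0, 0, 0])

```text
clock: 11.05
position: [365.2, 296.0, 181.6]
tcp_rot: [0.656, 3.067, 0.007]
ft_force: [1.5, 0.4, -0.0]
grip_width: 55.1
grasp_force: 0.0
```

```bash
python3 go.py 465.8,101.7,150,68.2 465.8,101.7,150,158.2 465.8,101.7,18,68.2; python3 blob.py 466 102 8
```

```text
t 11.1 pos [365.2 296.  181.6] yaxis 65.8 q7 [-0.06  0.21 -0.84  2.05  0.2   0.95  0.15] grip 55.1 F 0.0 [ 1.5  0.4 -0. ] down [ 0.006  0.003 -1.   ]
465.8,101.7,150,68.2 dp [-17.12 -13.63   3.16] yaw -0.041 final y ang 68.2
465.8,101.7,150,158.2 dp [-17.12 -13.63   3.16] yaw 1.53 final y ang -21.8
465.8,101.7,18,68.2 dp [-17.07 -13.7   16.35] yaw -0.041 final y ang 68.2
[465.7 101.8] [38.  38.3] 68.7 n 230 mean [463.8 100.2  44.4] zmax 65.0
```

Request:
play_rows(gripper=[7, 7, 7, 7, 7, 7, 7, 7, 7, 7, 7, 7, 7], dp=[[-2, -1.6, 0], [-4.5, -3.6, 0], [-7, -5.6, 0], [-9.5, -7.6, 1], [-12, -9.6, 2], [-14.5, -11.6, 3], [-17.1, -13.6, 3.5], [-17.1, -13.6, 5], [-17.1, -13.6, 5], [-17.1, -13.6, 5], [-17.1, -13.6, 5], [-17.1, -13.6, 5], [-17.1, -13.6, 5]], yaw=[0, 0, -0.045, -0.045, -0.045, -0.045, -0.045, -0.045, -0.045, -0.045, -0.045, -0.045, -0.045])

```text
clock: 12.18
position: [464.0, 100.9, 127.1]
tcp_rot: [0.586, 3.086, 0.0]
ft_force: [0.4, 0.2, 0.5]
grip_width: 69.6
grasp_force: 0.0
```

```bash
python3 go.py 466,101.9,18,68.6;  python3 blob.py 363.5 293.6 20
python3 - <<'E'
from h import *
im,d=cam('scene'); save(im,'s4',(280,130,460,265),3)
E
```

```text
t 12.2 pos [464.  100.9 127.1] yaxis 68.5 q7 [ 0.26  0.28 -0.69  2.1   0.24  0.84  0.62] grip 69.6 F 0.0 [0.4 0.2 0.5] down [ 0.001  0.    -1.   ]
466,101.9,18,68.6 dp [-0.14  0.16 10.91] yaw -0.002 final y ang 68.6
[363.1 292.5] [35.8 89.5] 65.3 n 477 mean [363.2 289.9  39.8] zmax 65.0
```

View pics/s4.png

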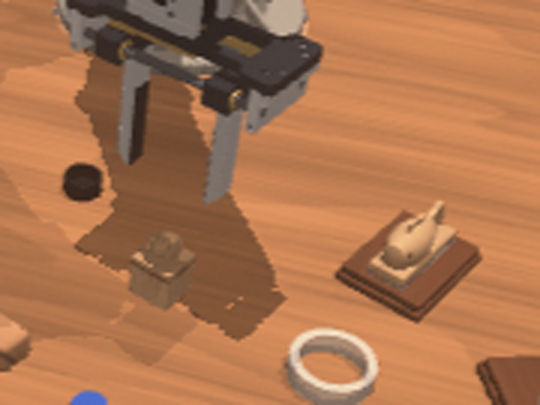

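The carp stands on its felt (crop px 415,250), within about 2 mm and 1° of the pad. The gripper is over the seal (160,268), so I'll descend and grip.

Request:
play_rows(gripper=[7, 7, 7, 7, 7, 7, 7, 7, 7, 2, 2, 2, 2, 2, 2, 2, 2, 2, 2, 2], dp=[[-0.1, 0.1, 2], [-0.1, 0.1, 4], [-0.1, 0.1, 6], [-0.1, 0.1, 8], [-0.1, 0.1, 9.5], [-0.1, 0.1, 10.3], [-0.1, 0.1, 10.7], [-0.1, 0.1, 10.7], [-0.1, 0.1, 10.7], [-0.1, 0.1, 10.7], [-0.1, 0.1, 10.7], [-0.1, 0.1, 10.7], [-0.1, 0.1, 10.7], [-0.1, 0.1, 10.7], [-0.1, 0.1, 10.7], [-0.1, 0.1, 10.7], [-0.1, 0.1, 10.7], [-0.1, 0.1, 10.7], [-0.1, 0.1, 10.7], [-0.1, 0.1, 10.7]], yaw=[0, 0, 0, 0, 0, 0, 0, 0, 0, 0, 0, 0, 0, 0, 0, 0, 0, 0, 0, 0])

```text
clock: 13.95
position: [465.4, 100.6, 19.7]
tcp_rot: [0.588, 3.086, -0.0]
ft_force: [-0.7, 0.1, 5.8]
grip_width: 37.5
grasp_force: 30.0
```

```bash
python3 go.py 466,101.9,168,68.6 490,-100,168,174 385.2,-303,130,174
```

```text
t 13.9 pos [465.4 100.6  19.7] yaxis 68.4 q7 [ 0.15  0.46 -0.59  2.17  0.43  0.63  0.45] grip 37.5 F 30.0 [-0.7  0.1  5.8] down [ 0. -0. -1.]
466,101.9,168,68.6 dp [-1.000e-02  1.400e-01 -1.483e+01] yaw -0.003 final y ang 68.6
490,-100,168,174 dp [ -9.67 -17.75 -14.83] yaw 1.299 final y ang -6.0
385.2,-303,130,174 dp [ -7.4  -40.48 -11.03] yaw 1.299 final y ang -6.0
```

Request:
play_rows(gripper=[2, 2, 2, 2, 2, 2, 2, 2, 2, 2, 2, 2, 2, 2, 2, 2, 2, 2, 2, 2], dp=[[0, 0, -1], [0, 0, -3], [0, 0, -6], [0, 0, -9], [0, 0, -12], [-1, -1.8, -15], [-2.5, -4.5, -16], [-4, -7.5, -16], [-5.5, -10.2, -16], [-7, -12.9, -16], [-8.5, -15.6, -16], [-9.7, -17.8, -16], [-9.5, -20.5, -16], [-9.2, -23.3, -16], [-8.9, -26.1, -16], [-8.6, -29, -16], [-8.3, -32, -16], [-8, -35, -16], [-7.7, -38, -15], [-7.4, -40.5, -14]], yaw=[0, 0, 0, 0, 0, 0.1, 0.2, 0.3, 0.4, 0.5, 0.6, 0.7, 0.8, 0.9, 1.0, 1.1, 1.2, 1.3, 1.3, 1.3])

```text
clock: 15.62
position: [384.3, -304.8, 160.3]
tcp_rot: [2.336, 2.098, 0.001]
ft_force: [0.5, -0.9, -0.9]
grip_width: 37.5
grasp_force: 30.0
```

Request:
play_rows(gripper=[2, 2, 2, 2, 2, 2], dp=[[0, 0, 2], [0, 0, 4], [0, 0, 4], [0, 0, 4], [0, 0, 4], [0, 0, 4]], yaw=[0, 0, 0, 0, 0, 0])

```text
clock: 16.12
position: [385.8, -303.3, 120.8]
tcp_rot: [2.334, 2.1, 0.001]
ft_force: [-0.5, 0.2, -0.2]
grip_width: 37.8
grasp_force: 30.0
```

```bash
python3 go.py 385.2,-303,36,174
```

```text
t 16.1 pos [ 385.8 -303.3  120.8] yaxis -6.0 q7 [ 0.76  0.26 -0.26  2.09  0.09  0.8   0.34] grip 37.8 F 30.0 [-0.5  0.2 -0.2] down [ 0.001 -0.001 -1.   ]
385.2,-303,36,174 dp [ 0.02 -0.08  8.48] yaw -0.001 final y ang -6.0
```

Request:
play_rows(gripper=[2, 2, 2, 2, 2, 2, 2, 2, 2, 2, 2], dp=[[0, 0, 1.5], [0, 0, 3], [0, 0, 4.5], [0, 0, 6], [0, 0, 7], [0, 0, 7.7], [0, 0, 8.1], [0, 0, 8.1], [0, 0, 8.1], [0, 0, 8.1], [0, 0, 8.1]], yaw=[0, 0, 0, 0, 0, 0, 0, 0, 0, 0, 0])

```text
clock: 17.03
position: [385.4, -303.5, 39.1]
tcp_rot: [2.335, 2.1, 0.0]
ft_force: [0.2, 0.9, -0.7]
grip_width: 38.1
grasp_force: 30.0
```

```bash
python3 go.py 385.2,-303,35.7,174
```

```text
t 17.0 pos [ 385.4 -303.5   39.1] yaxis -6.1 q7 [ 0.73  0.39 -0.23  2.15  0.15  0.62  0.29] grip 38.1 F 30.0 [ 0.2  0.9 -0.7] down [ 0.001 -0.001 -1.   ]
385.2,-303,35.7,174 dp [ 0.04 -0.03  0.34] yaw -0.001 final y ang -6.0
```

Request:
play_rows(gripper=[2, 2, 2, 2, 6, 6, 6, 6, 6, 6, 6, 6, 6, 6, 6, 6, 6], dp=[[0, 0, 0.2], [0, 0, 0.35], [0, 0, 0.35], [0, 0, 0.35], [0, 0, 0.35], [0, 0, 0.35], [0, 0, 0.35], [0, 0, 0.35], [0, 0, 0.35], [0, 0, 0], [0, 0, -2], [0, 0, -5], [0, 0, -8], [0, 0, -11], [0, 0, -13], [0, 0, -13], [0, 0, -13]], yaw=[0, 0, 0, 0, 0, 0, 0, 0, 0, 0, 0, 0, 0, 0, 0, 0, 0])

```text
clock: 18.45
position: [385.5, -303.6, 169.6]
tcp_rot: [2.335, 2.099, 0.001]
ft_force: [-0.1, 0.3, -1.1]
grip_width: 60.2
grasp_force: 0.0
```

```bash
python3 blob.py 479 -107 8
python3 - <<'E'
from h import *
im,d=ld('top'); P=cloud('top',d)
for z in(55,62,68,74):
    m=(np.hypot(P[...,0]-479,P[...,1]+107)<40)&(P[...,2]>z); q=P[m]; print(z,m.sum(),np.round(cv2.minAreaRect(q[:,:2].astype(np.float32)),1) if 0 else cv2.minEnclosingCircle(q[:,:2].astype(np.float32)))
E
python3 go.py 479,-107,165,0 479,-107,165,-30 479,-107,165,-60
```

```text
[ 477.7 -106.2] [56.2 52.4] 89.8 n 357 mean [ 475.3 -103.8   55.8] zmax 90.0
55 143 ((479.2042541503906, -106.6899185180664), 17.730215072631836)
62 142 ((479.2042541503906, -106.6899185180664), 17.730215072631836)
68 129 ((478.96636962890625, -105.93848419189453), 16.95764923095703)
74 102 ((478.91949462890625, -106.46189880371094), 15.545499801635742)
t 18.5 pos [ 385.  -303.2  168.5] yaxis -6.1 q7 [ 0.77  0.19 -0.27  2.05  0.06  0.91  0.37] grip 59.8 F 0.0 [-0.   0.4  0.4] down [ 0. -0. -1.]
479,-107,165,0 dp [20.51  7.27  0.35] yaw -0.106 final y ang 0.0
479,-107,165,-30 dp [20.51  7.27  0.35] yaw 0.417 final y ang -30.0
479,-107,165,-60 dp [20.51  7.27  0.35] yaw 0.941 final y ang -60.0
```

Request:
play_rows(gripper=[9.2, 9.2, 9.2, 9.2, 9.2, 9.2, 9.2, 9.2, 9.2, 9.2, 9.2, 9.2, 9.2], dp=[[3, 1, 0], [6, 2.1, 0], [9, 3.2, 0], [12, 4.3, 0], [15, 5.3, 0], [18, 6.4, 0], [20.5, 7.25, 0], [20.5, 7.25, 0.5], [20.5, 7.25, 1], [20.5, 7.25, 1], [20.5, 7.25, 1], [20.5, 7.25, 1], [20.5, 7.25, 1]], yaw=[0, 0, 0, 0, 0, 0, 0, 0, 0, 0, 0, 0, 0])

```text
clock: 19.58
position: [478.6, -107.9, 158.5]
tcp_rot: [-2.338, -2.099, 0.0]
ft_force: [0.2, 0.2, -0.7]
grip_width: 91.8
grasp_force: 0.0
```

```bash
python3 go.py 479.2,-106.7,20,174;  python3 blob.py 385.2 -303 22
python3 - <<'E'
from h import *
im,d=cam('scene'); save(im,'s5',(150,120,330,255),3)
E
```

```text
t 19.6 pos [ 478.6 -107.9  158.5] yaxis -6.2 q7 [ 0.46  0.22 -0.42  2.05  0.11  0.89 -0.13] grip 91.8 F 0.0 [ 0.2  0.2 -0.7] down [-0. -0. -1.]
479.2,-106.7,20,174 dp [ 0.12  0.05 13.85] yaw -0.003 final y ang -6.0
[ 389.4 -316.8] [ 9.8 25.6] 76.1 n 28 mean [ 391.2 -316.1   68.4] zmax 80.0
```

View pics/s5.png

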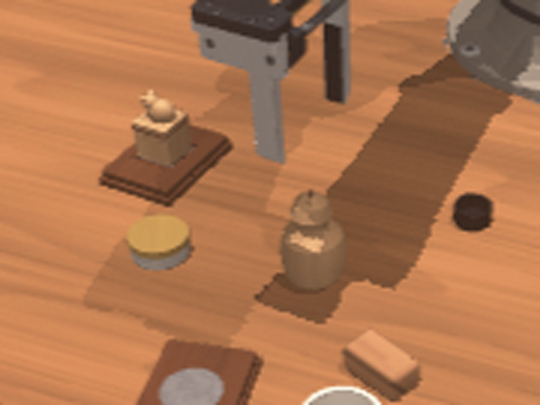

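The seal stands on its felt (crop px 162,140). The gripper is over the gourd (312,245) and clear of it, so I'll descend and grip.

Request:
play_rows(gripper=[9.2, 9.2, 9.2, 9.2, 9.2, 9.2, 9.2, 9.2, 9.2, 9.2, 9.2], dp=[[0.1, 0, 2], [0.1, 0, 4], [0.1, 0, 6], [0.1, 0, 8], [0.1, 0, 10], [0.1, 0, 11.5], [0.1, 0, 12.7], [0.1, 0, 13.4], [0.1, 0, 13.6], [0.1, 0, 13.6], [0.1, 0, 13.6]], yaw=[0, 0, 0, 0, 0, 0, 0, 0, 0, 0, 0])

```text
clock: 20.6
position: [479.4, -106.1, 23.1]
tcp_rot: [2.336, 2.1, 0.001]
ft_force: [0.2, -0.5, 0.0]
grip_width: 92.1
grasp_force: 0.0
```

Request:
play_rows(gripper=[4, 4, 4, 4, 4, 4, 4, 4, 4, 4, 4], dp=[[0, 0, 0], [0, 0, 0], [0, 0, 0], [0, 0, 0], [0, 0, 0], [0, 0, 0], [0, 0, 0], [0, 0, 0], [0, 0, 0], [0, 0, 0], [0, 0, 0]], yaw=[0, 0, 0, 0, 0, 0, 0, 0, 0, 0, 0])

```text
clock: 21.52
position: [479.0, -106.0, 22.6]
tcp_rot: [2.336, 2.101, 0.0]
ft_force: [-0.9, -0.5, 6.5]
grip_width: 56.5
grasp_force: 30.0
```

```bash
python3 go.py 656.6,-129.8,160,174
```

```text
t 21.5 pos [ 479.  -106.    22.6] yaxis -6.1 q7 [ 0.39  0.43 -0.36  2.15  0.26  0.61 -0.26] grip 56.5 F 30.0 [-0.9 -0.5  6.5] down [ 0. -0. -1.]
656.6,-129.8,160,174 dp [ -0.49  17.91 -13.74] yaw -0.001 final y ang -6.0
```

Request:
play_rows(gripper=[4, 4, 4, 4, 4, 4, 4, 4, 4, 4, 4, 4, 4, 4, 4, 4, 4, 4], dp=[[0, 0, -1], [0, 0, -2.5], [0, 0, -4.5], [0, 0, -7], [0, 0, -9], [0, 0, -11], [-0.05, 2, -12], [-0.1, 4.5, -12], [-0.2, 7, -12], [-0.3, 9.5, -12], [-0.3, 12, -12], [-0.4, 14.5, -12], [-0.45, 16.5, -12], [-0.45, 17.9, -11], [-0.45, 17.9, -10], [-0.45, 17.9, -9], [-0.45, 17.9, -9], [-0.45, 17.9, -9]], yaw=[0, 0, 0, 0, 0, 0, 0, 0, 0, 0, 0, 0, 0, 0, 0, 0, 0, 0])

```text
clock: 23.02
position: [655.3, -129.4, 112.1]
tcp_rot: [-2.335, -2.1, 0.002]
ft_force: [0.0, -0.3, 0.0]
grip_width: 56.2
grasp_force: 30.0
```

```bash
python3 go.py 656.6,-129.8,39,174; python3 blob.py 385.2 -303 22
python3 - <<'E'
from h import *
im,d=cam('scene'); save(im,'s6',(150,120,330,280),3)
E
```

```text
t 23.0 pos [ 655.3 -129.4  112.1] yaxis -6.1 q7 [ 0.36  0.54 -0.36  1.69  0.23  0.95 -0.19] grip 56.2 F 30.0 [ 0.  -0.3  0. ] down [-0.002  0.    -1.   ]
656.6,-129.8,39,174 dp [-0.03  0.15  7.31] yaw -0.001 final y ang -6.0
```

View pics/s6.png

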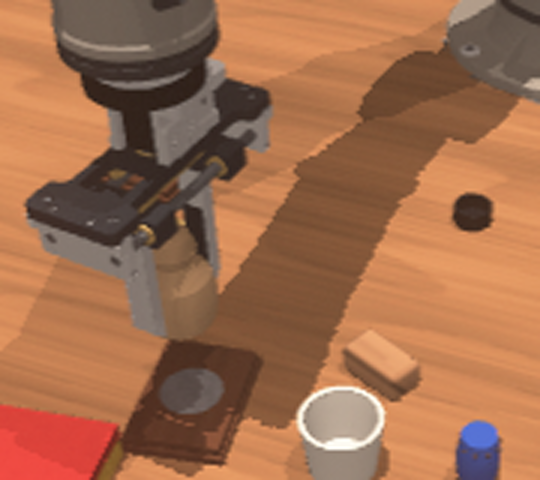

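The gourd hangs upright (crop px 188,290) above its felt (192,390), and the cup stands undisturbed. Lowering.

Request:
play_rows(gripper=[4, 4, 4, 4, 4, 4, 4, 4, 4, 4, 4], dp=[[0, 0.05, 1.5], [0, 0.05, 3], [0, 0.05, 4.5], [0, 0.05, 5.5], [0, 0.05, 6.2], [0, 0.05, 6.7], [0, 0.05, 6.9], [0, 0.05, 6.9], [0, 0.05, 6.9], [0, 0.05, 6.9], [0, 0.05, 6.9]], yaw=[0, 0, 0, 0, 0, 0, 0, 0, 0, 0, 0])

```text
clock: 24.03
position: [657.3, -129.5, 44.1]
tcp_rot: [2.336, 2.1, 0.001]
ft_force: [-0.1, -0.3, -1.5]
grip_width: 55.9
grasp_force: 30.0
```

```bash
python3 go.py 656.6,-129.8,38.6,174
```

```text
t 24.0 pos [ 657.3 -129.5   44.1] yaxis -6.1 q7 [ 0.35  0.62 -0.34  1.73  0.27  0.84 -0.22] grip 55.9 F 30.0 [-0.1 -0.3 -1.5] down [ 0.001 -0.    -1.   ]
656.6,-129.8,38.6,174 dp [-0.03 -0.07  0.55] yaw -0.001 final y ang -6.0
```

Request:
play_rows(gripper=[4, 4, 4, 4, 4], dp=[[0, -0.05, 0.15], [0, -0.05, 0.3], [0, -0.05, 0.4], [0, -0.05, 0.4], [0, -0.05, 0.4]], yaw=[0, 0, 0, 0, 0])

```text
clock: 24.45
position: [656.4, -129.4, 39.4]
tcp_rot: [-2.336, -2.1, 0.0]
ft_force: [1.0, -0.2, -0.7]
grip_width: 56.3
grasp_force: 30.0
```

Request:
play_rows(gripper=[4, 4, 9, 9, 9, 9, 9, 9, 9, 9, 9, 9, 9, 9, 9, 9, 9, 9, 9], dp=[[0, 0, 0.1], [0, 0, 0.1], [0, 0, 0.1], [0, 0, 0.1], [0, 0, 0.1], [0, 0, 0.1], [0, 0, 0.1], [0, 0, 0.1], [0, 0, 0.1], [0, 0, 0.1], [0, 0, -1], [0, 0, -3], [0, 0, -5], [0, 0, -7.5], [0, 0, -10], [0, 0, -12.5], [0, 0, -13], [0, 0, -13], [0, 0, -13]], yaw=[0, 0, 0, 0, 0, 0, 0, 0, 0, 0, 0, 0, 0, 0, 0, 0, 0, 0, 0])

```text
clock: 26.03
position: [656.3, -129.5, 169.7]
tcp_rot: [2.336, 2.1, 0.0]
ft_force: [0.1, 0.4, -1.1]
grip_width: 89.8
grasp_force: 0.0
```

```bash
python3 blob.py 641 160 8
python3 - <<'E'
from h import *
im,d=ld('top'); P=cloud('top',d); q=P[(np.hypot(P[...,0]-641,P[...,1]-160)<30)&(P[...,2]>38)]; print(cv2.minEnclosingCircle(q[:,:2].astype(np.float32)))
E
python3 go.py 641.5,160.5,150,0 641.5,160.5,150,5
```

```text
[646.3  97.9] [25.2 28.8] 88.8 n 106 mean [643.4  96.9  40.8] zmax 51.0
[641.  160.1] [28.2 29.4] 45.5 n 130 mean [638.8 159.   38.8] zmax 52.0
[635.7 226.1] [28.  16.3] 6.8 n 81 mean [633.  225.6  37.6] zmax 51.0
((642.3116455078125, 161.24888610839844), 15.184900283813477)
t 26.1 pos [ 655.9 -129.5  168.8] yaxis -6.1 q7 [ 0.37  0.48 -0.38  1.64  0.2   1.05 -0.17] grip 90.4 F 0.0 [0.6 0.3 0.1] down [-0.001  0.    -1.   ]
641.5,160.5,150,0 dp [28.68 -4.5   1.88] yaw -0.106 final y ang 0.0
641.5,160.5,150,5 dp [28.68 -4.5   1.88] yaw -0.193 final y ang 5.0
```

Request:
play_rows(gripper=[6, 6, 6, 6, 6, 6, 6, 6, 6, 6, 6, 6, 6, 6, 6], dp=[[3, -0.5, 0], [6, -1, 0], [9, -1.5, 0], [12, -1.9, 0], [15, -2.4, 0], [18, -2.8, 0], [21, -3.3, 0], [24, -3.8, 0], [27, -4.2, 0], [28.7, -4.45, 1], [28.7, -4.45, 2.5], [28.7, -4.45, 4], [28.7, -4.45, 4], [28.7, -4.45, 4], [28.7, -4.45, 4]], yaw=[0, -0.05, -0.1, -0.17, -0.17, -0.17, -0.17, -0.17, -0.17, -0.17, -0.17, -0.17, -0.17, -0.17, -0.17])

```text
clock: 27.33
position: [642.7, 160.5, 129.6]
tcp_rot: [-2.149, -2.291, 0.0]
ft_force: [0.5, 0.2, 0.4]
grip_width: 60.1
grasp_force: 0.0
```

```bash
python3 go.py 642,160.8,17,3.7; python3 blob.py 656.6 -129.8 22;python3 blob.py 385.2 -303 22; python3 blob.py 670 1 20
```

```text
t 27.3 pos [642.7 160.5 129.6] yaxis 3.6 q7 [-0.    0.53 -0.47  1.69  0.27  0.99 -0.5 ] grip 60.1 F 0.0 [0.5 0.2 0.4] down [-0.  0. -1.]
642,160.8,17,3.7 dp [ 0.03 -0.06 11.26] yaw -0.001 final y ang 3.7
[ 654.1 -129.8] [54.6 52.4] 88.5 n 351 mean [ 647.5 -126.4   68.1] zmax 100.0
[ 385.3 -303.3] [40.1 38.5] 84.0 n 269 mean [ 384.6 -298.9   58.4] zmax 82.0
[673.3  -2.2] [60.2 52.9] 37.3 n 190 mean [680.2  -2.2  41.9] zmax 58.0
```

Request:
play_rows(gripper=[6, 6, 6, 6, 6, 6, 6, 6, 6, 2, 2, 2, 2, 2, 2, 2, 2, 2, 2], dp=[[0, -0.05, 2], [0, -0.05, 4], [0, -0.05, 6], [0, -0.05, 8], [0, -0.05, 9.5], [0, -0.05, 10.6], [0, -0.05, 11.1], [0, -0.05, 11.1], [0, -0.05, 11.1], [0, -0.05, 11.1], [0, -0.05, 11.1], [0, -0.05, 11.1], [0, -0.05, 11.1], [0, -0.05, 11.1], [0, -0.05, 11.1], [0, -0.05, 11.1], [0, -0.05, 11.1], [0, -0.05, 11.1], [0, -0.05, 11.1]], yaw=[0, 0, 0, 0, 0, 0, 0, 0, 0, 0, 0, 0, 0, 0, 0, 0, 0, 0, 0])

```text
clock: 29.07
position: [642.3, 160.6, 18.9]
tcp_rot: [2.149, 2.291, 0.0]
ft_force: [-0.9, -0.4, 6.3]
grip_width: 31.0
grasp_force: 30.0
```

```bash
python3 go.py 498.4,414,130,3.7
```

```text
t 29.1 pos [642.3 160.6  18.9] yaxis 3.7 q7 [-0.04  0.66 -0.42  1.75  0.35  0.81 -0.56] grip 31.0 F 30.0 [-0.9 -0.4  6.3] down [ 0.  0. -1.]
498.4,414,130,3.7 dp [ 26.2  -12.74 -11.12] yaw -0.001 final y ang 3.7
```

Request:
play_rows(gripper=[2, 2, 2, 2, 2, 2, 2, 2, 2, 2, 2, 2, 2, 2, 2, 2, 2, 2, 2, 2], dp=[[0, 0, -1], [0, 0, -3], [0, 0, -5.5], [0, 0, -8], [0, 0, -10.5], [0, 0, -12], [2.5, -1.2, -12.5], [5, -2.4, -12.5], [7.5, -3.6, -12.5], [10, -4.9, -12.5], [12.5, -6.1, -12.5], [15, -7.3, -12.5], [17.5, -8.5, -12.5], [20, -9.7, -12.5], [22.5, -10.9, -12.5], [24.8, -12.1, -12], [26.2, -12.75, -11], [26.2, -12.75, -10], [26.2, -12.75, -10], [26.2, -12.75, -10]], yaw=[0, 0, 0, 0, 0, 0, 0, 0, 0, 0, 0, 0, 0, 0, 0, 0, 0, 0, 0, 0])

```text
clock: 30.73
position: [498.4, 413.0, 118.3]
tcp_rot: [2.15, 2.291, -0.002]
ft_force: [0.1, -0.6, -0.2]
grip_width: 30.4
grasp_force: 30.0
```

Request:
play_rows(gripper=[2, 2, 2, 2, 2, 2, 2, 2], dp=[[0, 0, 1.5], [0, 0, 3], [0, 0, 4.5], [0, 0, 5.5], [0, 0, 6], [0, 0, 6], [0, 0, 6], [0, 0, 6]], yaw=[0, 0, 0, 0, 0, 0, 0, 0])

```text
clock: 31.4
position: [498.4, 414.3, 59.1]
tcp_rot: [2.149, 2.291, 0.001]
ft_force: [0.6, -0.3, 0.5]
grip_width: 31.0
grasp_force: 30.0
```

```bash
python3 go.py 498.4,414,34.9,3.7
python3 - <<'E'
from h import *
im,d=cam('scene'); save(im,'s7',(380,170,540,300),3)
E
```

```text
t 31.4 pos [498.4 414.3  59.1] yaxis 3.7 q7 [-0.43  0.6  -0.49  1.77  0.36  0.87 -1.02] grip 31.0 F 30.0 [ 0.6 -0.3  0.5] down [ 0.001  0.001 -1.   ]
498.4,414,34.9,3.7 dp [-0.03 -0.    2.42] yaw -0.001 final y ang 3.7
```

View pics/s7.png

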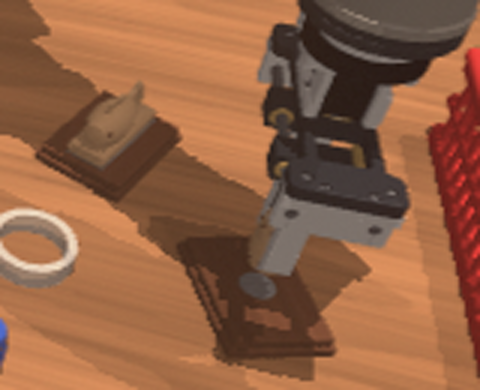

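The drum hangs between the fingers (crop px 268,245), just above the small round felt (257,285). Lowering and releasing.

Request:
play_rows(gripper=[2, 2, 2, 2, 2, 2, 2], dp=[[0, 0, 0.7], [0, 0, 1.4], [0, 0, 1.9], [0, 0, 2.2], [0, 0, 2.3], [0, 0, 2.3], [0, 0, 2.3]], yaw=[0, 0, 0, 0, 0, 0, 0])

```text
clock: 32.03
position: [498.1, 414.0, 35.4]
tcp_rot: [-2.149, -2.291, 0.0]
ft_force: [0.5, -1.6, 0.0]
grip_width: 30.5
grasp_force: 30.0
```

Request:
play_rows(gripper=[6, 6, 6, 6, 6, 6, 6, 6, 6, 6, 6, 6, 6, 6, 6, 6, 6], dp=[[0, 0, 0], [0, 0, 0], [0, 0, 0], [0, 0, 0], [0, 0, 0], [0, 0, 0], [0, 0, -1], [0, 0, -3], [0, 0, -6], [0, 0, -9], [0, 0, -12], [0, 0, -15], [5, 5, -15], [8, 8, -15], [11, 11, -15], [14, 14, -15], [14, 14, -15]], yaw=[0, 0, 0, 0, 0, 0, 0, 0, 0, 0, 0, 0, 0, 0, 0, 0, 0])

```text
clock: 33.45
position: [630.3, 564.3, 186.1]
tcp_rot: [-2.149, -2.291, -0.001]
ft_force: [0.9, 1.5, 0.9]
grip_width: 60.1
grasp_force: 0.0
```

```bash
python3 go.py; python3 blob.py 498.4 414 22; python3 blob.py 363.5 293.6 20
python3 - <<'E'
from h import *
im,d=cam('scene'); save(im,'s8',(120,130,520,310),2)
im,d=cam('top'); save(im,'t8',s=1.42)
E
```

```text
t 33.5 pos [630.3 564.3 186.1] yaxis 3.7 q7 [-0.56  0.78 -0.48  1.12  0.34  1.31 -0.94] grip 60.1 F 0.0 [0.9 1.5 0.9] down [ 0.     0.001 -1.   ]
```

View pics/s8.png

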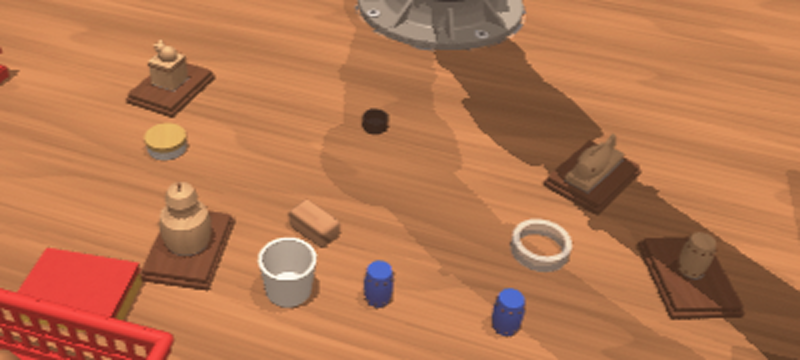

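View pics/t8.png

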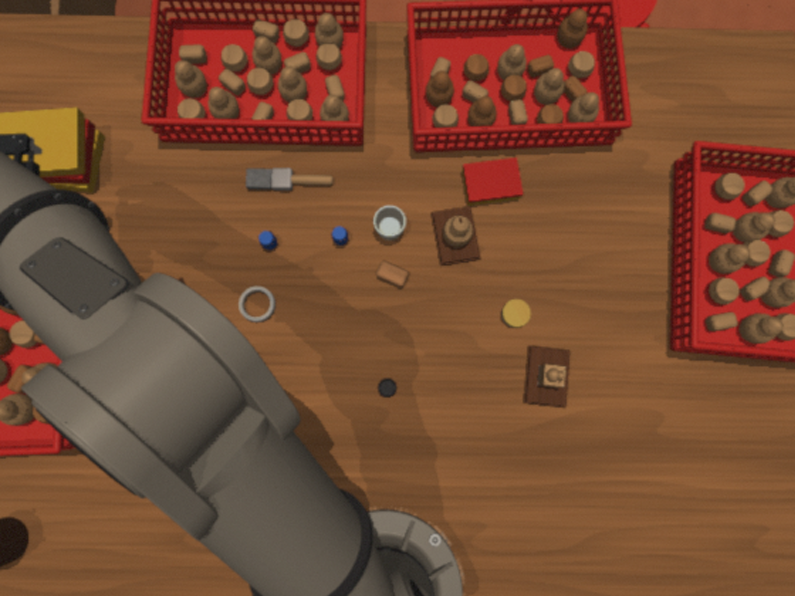

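The gourd (crop px 187,225), seal (168,68) and carp (593,165) stand on their felts and the cup is unmoved. The drum (698,257) seems to lean slightly, so I'll move the arm away and measure it.

Request:
play_rows(gripper=[6, 6, 6, 6, 6, 6, 6, 6, 6, 6, 6, 6, 6, 6, 6], dp=[[-3, -1, -1], [-6, -2, -2], [-9, -2, -3], [-12, -2, -3], [-15, -2, -3], [-18, -2, -3], [-21, -2, -3], [-24, -2, -3], [-27, -2, -3], [-30, -2, -3], [-33, -2, -3], [-36, -2, -3], [-39, -2, -3], [-42, -2, -3], [-44, -2, -3]], yaw=[0, 0, 0, 0, 0, 0, 0, 0, 0, 0, 0, 0, 0, 0, 0])

```text
clock: 34.9
position: [636.2, 118.0, 216.6]
tcp_rot: [2.151, 2.287, -0.001]
ft_force: [-0.1, -0.1, -0.7]
grip_width: 59.7
grasp_force: 0.0
```

```bash
python3 go.py; python3 blob.py 498.4 414 24; python3 blob.py 363.5 293.6 20
python3 - <<'E'
from h import *
for z in (16,62): print((np.array(proj('scene',(498.4,414,z)))-[430,200])*5)
im,d=cam('scene'); save(im,'s9',(430,200,530,310),5)
im,d=ld('top'); P=cloud('top',d); q=P[(np.hypot(P[...,0]-498,P[...,1]-414)<45)&(P[...,2]>53)]; print(q.mean(0),len(q))
A=np.c_[q[:,:2],np.ones(len(q))]; print(np.linalg.lstsq(A,q[:,2],rcond=None)[0])
E
```

```text
t 34.9 pos [636.2 118.  216.6] yaxis 3.5 q7 [ 0.08  0.42 -0.49  1.65  0.22  1.13 -0.4 ] grip 59.7 F 0.0 [-0.1 -0.1 -0.7] down [ 0.001 -0.002 -1.   ]
[497.1 412.6] [28.5 30.8] 58.6 n 157 mean [495.9 409.1  53.6] zmax 66.0
[363.4 293.5] [34.9 90.1] 66.1 n 479 mean [363.  290.1  39.7] zmax 66.0
[173.08615323 318.21077808]
[205.48003154 246.58653539]
[496.70298898 412.23756254  60.06149326] 101
[0.07398007 0.03522737 8.79332436]
```

View pics/s9.png

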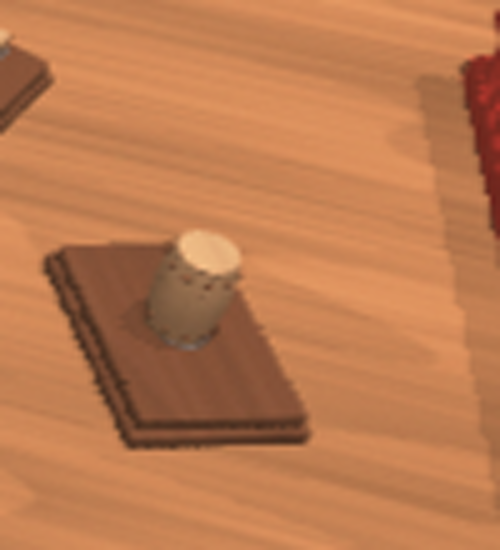

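The drum stands upright: its top centre is at crop px (209,254) and its foot near (182,322), close to the predicted axis, with only a sliver of felt showing. Handing in.

```bash
python3 -c "
from h import *
print(env.sign_off())"
```

```text
the job is handed in; nothing more can be done
None
```

I put all four carvings upright on their matching felts, within about 3 mm of centre by my last camera measurements, with the carp and seal lined up and the teacup not disturbed; the job was handed in about 35 s into the 136 s allowed, and no verdict came back.

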